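Latch the lid of the sample mill's grounds box

ROBOT

A 6-joint arm with a two-finger parallel gripper is mounted at the origin on a cart in front of the work surface, level with it; the furniture and walls round the work are solid. World frame = base frame: x ahead of the robot, y to its left, z up, the work surface at z = 0. Lengths are in mm, angles in rad, forces in N, time in s.
With the tool pointing down it reaches from about 350 to 975 mm from the base axis. Payload 17.4 kg.
Tool frame: the origin (TCP) lies between the finger pads; the fingertips stand 14 mm ahead of it and the grasp point (between the pads) lies 5 mm behind it (ctrl.finger_overhang is the distance from the TCP to the fingertips, in mm); z points along the fingers, y is the line along which they close (so a half turn about z gives the same grasp; the last joint's range is limited). The gripper opens to 85 mm and grips with 20 to 120 N. Pads are 22 mm wide; open, the fingers measure 114 mm over their backs; the gripper's body (76 mm by 85 mm) begins 54 mm behind the grasp point. The pads swing forward as they close: fully open they stand 13 mm farther back than shut.
Start: joints at [-1.278, 0.116, 1.442, -0, 1.584, -0.038], TCP at [219.231, -638.413, 245.303] pointing down, gripper open.
Joint ranges: [-2.83, 2.83], [-0.83, 2.19], [0.07, 2.5], [-1.14, 4.28], [0.01, 3], [-2.97, 2.97]. Speed limits (rad/s): [1.89, 1.89, 2.22, 3.14, 3.14, 3.14].

INTERFACE

Orientations are given as a unit quaternion [w, x, y, z].
In Python, from plant import ctrl, viewer gives the robot as it stands.
- The arm moves only by the shell command python3 -m handwheel 'ROWS' [FORCE]. ROWS is JSON, a list of rows, each an object of numbers: "jaw": the opening, from 0 (shut) to 1 (fully open); "x", "y", "z": the shift along the tool's x, y, z in mm; "twist": the turn about the tool's z in degrees. In form: [{"jaw": .., "x": .., "y": .., "z": .., "twist": ..}, ...]. A call has exactly 5 rows; each row is the pose to reach, as a shift and turn from the pose commanded when the call began, along the tool's axes at that moment; what a row does not reach only later rows make up. A row lasts 1/8 s, in which the tool goes at most 62.5 mm and 10.7 degrees, less where a joint would pass 70% of its speed; a pose out of reach is approached as far as the arm can. A call with a gripper value outside its range is refused whole. The fingers move at their own pace and stop on an object; FORCE is the grip in N (left out, the last holds). Time passes only in rows, so rows that repeat a pose let the fingers close, or fill a call up. It gives the time, the measured TCP pose, the force, the opening and the grip force at its end, in the units of the state.
- ctrl.get_obs(): the state, without advancing time (a new reading comes with each control period).
- viewer.read_camera(name): name is "side" or "top"; returns (picture, depth): 480x640x3 uint8, red, green, blue; 480x640 float32, mm along the optical axis (not along the pixel's ray), 0 where there is no reading.
- viewer.calibration(name): a dict with "mtx" (3x3 intrinsics, pixels), "D" ([k1, k2, p1, p2, k3] as OpenCV has them; the pictures are not rectified), "extrinsics" (4x4, takes a point from world to camera coordinates). Camera axes: x right, y down, z forward; pixel columns grow to the right and rows downward; lengths in mm; the calibration is good to about 2 mm. A picture is of the moment at which its call begins. calibration takes no time and is no camera call.
- ctrl.close_job(): hands the job in; it is judged then, once.
The state is a dict: "time": time; "joint_pos": joint angles; "qd": joint speeds; "joint_efforts": joint torques, N m; "eef_pos": TCP position; "tool_rot": TCP orientation; "ft_force": force on the tool from outside, world axes, zero at the start; "wrist_torque": the same for the moment, N m; "grip_width": finger opening in mm; "grip_force": force on a finger pad.
Only numpy, scipy, OpenCV 4.12 (cv2) and the standard library are available. Lean on these libraries where they do the work, as an engineer would, in place of code of your own. Each camera call takes 0.05 s, during which the arm holds its last target. There are 200 camera calls.

TASK

The grounds box under the mill's head has been emptied and its lid is down but not fastened. Swing the wire loop of the draw latch over the hooked keeper on the lid so that its crossbar is caught under the keeper's lip, then press the lever down flat, past centre, so that the lid is pulled tight and stays latched. Leave the tins, the spoon and the moisture meter around the mill where they are.

Things in the scene. Friction and masses are not known exactly. Their poses are not given: they have to be found in the camera images.
- mill: grey bench mill, fixed. Origin on the bench under the lever pivot; x to the back, y left, z up. Box 150 wide, front at x=-66, lid top 114 high, to x=161. Front face and latch slope up at 40 deg: u=(cos40,0,sin40) up-slope, v=(-sin40,0,cos40) out of it; latch in the plane y=0. Motor head (84 wide, x 10..216, 302 to 378 high) hangs over the keeper: come tilted about 35 deg, fingers forward and down
- lever_pivot (a point): hinge axis of the lever (along the mill's y), 20 mm out of the sloping face along v. Axes as the mill's
- lever (a joint): lever, rad: 0 = flat (pointing down-slope to the robot), growing as it swings out and over to the lid, stop 2.3. At t it points -cos t along u, +sin t along v. Strip 22 wide, outer face 7 off the pivot line, end at 63. Stiff (0.03 N m), stays put. Loop pinned 18 mm from the pivot at angle t-0.40. Closing takes up to about 6 N; passes centre in the last 0.4 rad, then held by the loop's pull
- lever_end (a point): point on the outer surface of the lever, on its centre line, 56 mm from the pivot: the place to press. x points from the end to the pivot, z out of the outer surface
- loop (a joint): loop against lever, rad: 0 as latched. Loop minus lever angle = elevation above u: 0 lies towards the keeper, 1.57 stands out along v. Stiff pin (0.018 N m): the loop turns along with the lever unless held or caught, so if only laid behind the keeper it lifts off again when the lever is pressed. Hold the bar and draw it down-slope (about 3 N) until it is felt to catch; lever is then near 1.1
- loop_bar (a point): centre of the crossbar at the loop's free end: round steel bar 8 mm thick, 44 mm long along the mill's y, with ball ends that stick out 4.5 mm past the two side wires (5 mm wire, centres 30 mm apart); 62 mm from the loop's pin. Can be taken across its ball ends; it then turns between the fingers and creeps some mm as the loop swings: take it anew before the keeper
- keeper_seat (a point): bar centre's place when caught; 114 mm high while the springy gasket holds the loose lid up, 109 latched. Keeper: hook 16 wide on the lid's sloping front, open up-slope. Wall face 4 mm down-slope of here; lip 3 thick, underside 5.5 above (along v), ends 2.5 up-slope; ledge 5.5 below, runs 14 up-slope. Bar goes over the lip, down to the ledge 7-13 mm up-slope, then is drawn down-slope. Lid's axes
- sample_tin_dark: bystander: tin 67 mm across, 85 mm high, left of the mill; origin under its centre
- sample_tin_low: bystander: tin 63 mm across, 62 mm high, left of the mill, farther back; origin under its centre
- cupping_spoon: bystander: spoon 188 mm long lying left of the mill's front; origin under its centre
- moisture_meter: bystander: dark instrument 90 x 120 x 59 mm right of the mill; origin under its centre

How it is judged:
By the outcome, as a careful person would: the job done as asked, in the order asked, and still so for the second after the job is handed in, with the robot touching nothing.
It also fails if it takes over 56 s, if anything falls off the work surface, if the arm or the gripper's body presses on something with over 40 N, if the wrist force passes 120 N, or if a joint passes its speed limit or range.

## Working session

There is one attempt and no reset: what is moved stays moved. The work goes in short steps, Python scripts to look and compute and a shell command to move; the robot and the scene stay as the last step left them, time stands still between calls to the robot, and variables do not carry over. Pictures are saved under pics/ and viewed, at most 10 in all, crops included, and the job is handed in when it is done.

```bash
mkdir -p pics; ls
python3 - <<'E'
from plant import ctrl, viewer
import cv2,numpy as np
for n in("side","top"):
    p,d=viewer.read_camera(n); cv2.imwrite(f"pics/{n}0.png",p[:,:,::-1]); np.save(f"pics/{n}0.npy",d)
    c=viewer.calibration(n); print(n,np.round(c["mtx"],1).tolist(),c["D"],np.round(c["extrinsics"],4).tolist())
print(ctrl.get_obs())
E
```

```text
pics
side [[556.6, 0.0, 320.6], [0.0, 556.6, 241.0], [0.0, 0.0, 1.0]] [-0.10626513  0.          0.          0.          0.        ] [[0.9341, -0.3569, -0.0031, -559.8038], [-0.1502, -0.3851, -0.9106, 211.4975], [0.3238, 0.8511, -0.4133, 756.7401], [0.0, 0.0, 0.0, 1.0]]
top [[454.8, 0.0, 317.2], [0.0, 454.8, 238.1], [0.0, 0.0, 1.0]] [-0.0652895  0.         0.         0.         0.       ] [[-0.0079, -1.0, 0.0043, 31.0873], [-0.9948, 0.0075, -0.1012, 629.2477], [0.1011, -0.0051, -0.9949, 918.724], [0.0, 0.0, 0.0, 1.0]]
{'time': 0.1, 'joint_pos': array([-1.27778358e+00,  1.16420813e-01,  1.44221161e+00,  2.63539946e-05,
        1.58400996e+00, -3.78010769e-02]), 'qd': array([ 0.00047967, -0.00143888, -0.00240984, -0.00049518,  0.00058282,
       -0.00145471]), 'joint_efforts': array([-1.65229008e-03, -7.33665276e+01, -6.33790255e+01, -1.02237684e-04,
        5.30190518e-03,  6.66586466e-07]), 'eef_pos': array([ 219.19867505, -638.24294594,  244.63943345]), 'tool_rot': array([-5.22274484e-04,  9.86351274e-01,  1.64653843e-01, -5.37254334e-05]), 'ft_force': array([-0.33995381, -0.47597513, -0.02090858]), 'wrist_torque': array([-0.0436028 ,  0.03515572,  0.02261427]), 'grip_force': 0.0, 'grip_width': 85.04519406009643}
```

View pics/side0.png

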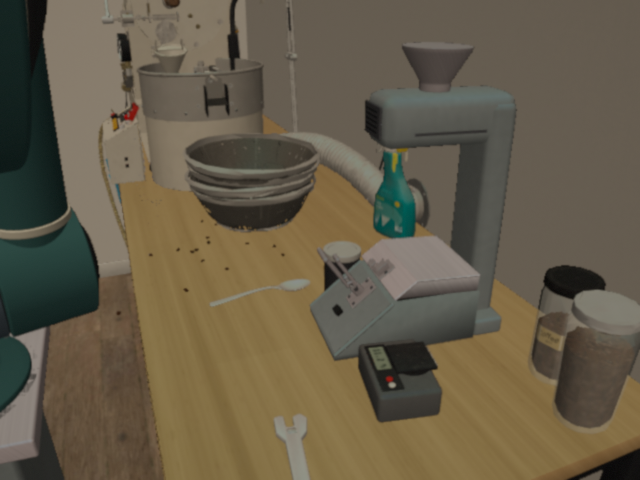

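View pics/top0.png

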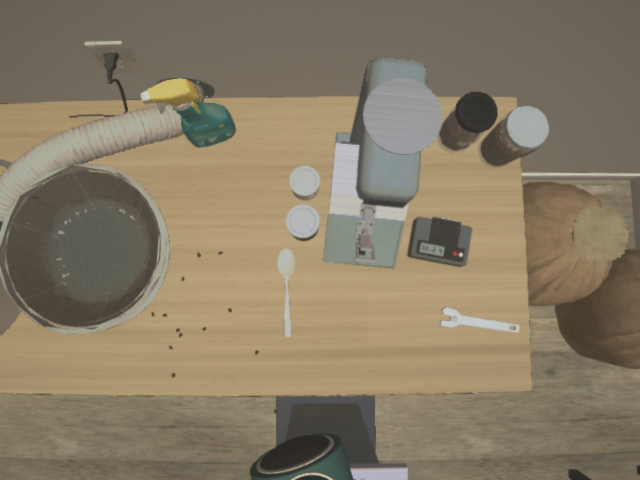

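The side view shows the mill with its sloping front at about (350,300) and the loop/lever standing near (330,265). The top view shows the latch at about (366,232), with the box front edge running from (325,263) to (396,268), so the yaw is small. Next I'll enlarge both views in one picture.

```bash
python3 - <<'E'
import cv2,numpy as np
a=cv2.imread("pics/side0.png")[230:360,300:430]; b=cv2.imread("pics/top0.png")[190:275,320:413]
a=cv2.resize(a,(400,400),interpolation=cv2.INTER_CUBIC);b=cv2.resize(b,(400,366),interpolation=cv2.INTER_CUBIC)
c=np.zeros((400,800,3),np.uint8);c[:,:400]=a;c[:366,400:]=b
cv2.imwrite("pics/crop0.png",c)
E
cat > h.py <<'E'
import numpy as np,cv2
from plant import ctrl,viewer
from scipy.spatial.transform import Rotation as R
def cal(n):
    c=viewer.calibration(n); return np.array(c["mtx"]),np.array(c["D"]),np.array(c["extrinsics"])
def ray(n,px):
    K,D,E=cal(n); q=cv2.undistortPoints(np.array([[px]],float),K,D)[0,0]
    Rm=E[:3,:3]; o=-Rm.T@E[:3,3]; d=Rm.T@np.array([q[0],q[1],1]); return o,d   # d per unit depth
def dep(n,px,z): o,d=ray(n,px); return o+d*z
def plane(n,px,h): o,d=ray(n,px); return o+d*(h-o[2])/d[2]
def proj(n,P):
    K,D,E=cal(n); return cv2.projectPoints(np.atleast_2d(np.array(P,float)),cv2.Rodrigues(E[:3,:3])[0],E[:3,3],K,D)[0][:,0]
def tri(p1,p2):
    (o1,d1),(o2,d2)=ray("side",p1),ray("top",p2)
    A=np.stack([d1,-d2],1); s=np.linalg.lstsq(A,o2-o1,rcond=None)[0]
    a,b=o1+d1*s[0],o2+d2*s[1]; return (a+b)/2,np.linalg.norm(a-b)
E
python3 - <<'E'
from h import *
# bench front edge top view, box front edge
for p in [(325,263),(396,268)]: print(plane("top",p,0))
d=np.load("pics/top0.npy")
for p in [(325,263),(396,268),(335,255),(390,258),(330,215),(405,219),(340,200),(366,232)]: print(p,dep("top",p,d[p[1],p[0]]).round(1))
d=np.load("pics/side0.npy")
for p in [(430,255),(460,265),(350,300),(340,340),(420,130)]: print(p,dep("side",p,d[p[1],p[0]]).round(1))
E
```

```text
[578.70778602   9.64549214   0.        ]
[ 566.6585102  -143.11727386    0.        ]
(325, 263) [578.8   9.6  -1.9]
(396, 268) [ 566.7 -143.5   -2.2]
(335, 255) [594.4 -11.1  21.4]
(390, 258) [ 586.8 -126.3   26.2]
(330, 215) [6.70e+02 6.00e-01 8.39e+01]
(405, 219) [ 672.7 -165.1    1.9]
(340, 200) [694.7 -18.  112.8]
(366, 232) [635.9 -70.7  80.6]
(430, 255) [755.5 -80.9 117.3]
(460, 265) [ 782.  -126.5  116. ]
(350, 300) [623.7 -66.8  55.1]
(340, 340) [ 585.3 -118.5   21.8]
(420, 130) [ 700.6 -115.3  330.7]
```

View pics/crop0.png

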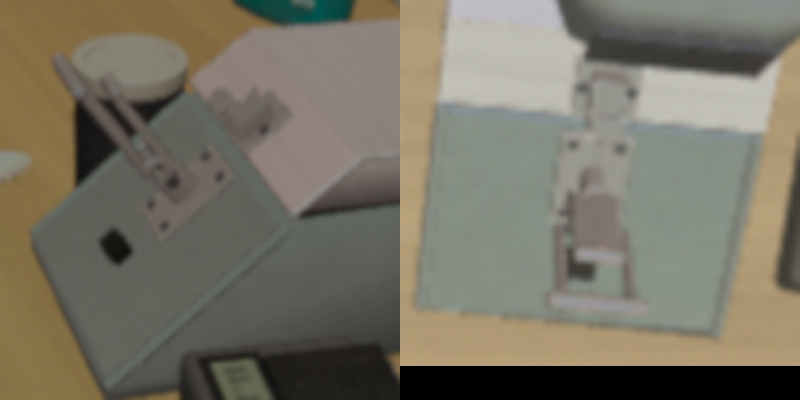

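The crop shows the lever strip and the loop both standing out from the face. In the top view the loop bar is at about (366,260) and the lever end at (366,250). I'll fit the face plane from depth to get the yaw, then separate the parts in mill coordinates.

```bash
cat >> h.py <<'E'
def cloud(n,d,u0,u1,v0,v1):
    uu,vv=np.meshgrid(np.arange(u0,u1),np.arange(v0,v1)); z=d[v0:v1,u0:u1].ravel()
    K,D,E=cal(n); px=np.stack([uu.ravel(),vv.ravel()],1).astype(float)
    q=cv2.undistortPoints(px[:,None],K,D)[:,0]; X=np.c_[q,np.ones(len(q))]*z[:,None]
    return ((X-E[:3,3])@E[:3,:3])[z>0],px[z>0]
E
python3 - <<'E'
from h import *
def fit(P):
    for _ in range(6):
        c=P.mean(0); n=np.linalg.svd(P-c)[2][2]; n*=np.sign(n[2]); r=(P-c)@n; P=P[abs(r)<max(2,1.5*r.std())]
    return c,n,r.std()
dt=np.load("pics/top0.npy");ds=np.load("pics/side0.npy")
for nm,d,b in(("top",dt,(332,350,225,258)),("top",dt,(380,393,225,258)),("side",ds,(325,345,310,340)),("side",ds,(360,385,288,310))):
    P,_=cloud(nm,d,*b); c,n,s=fit(P); print(nm,c.round(1),n.round(4),"yaw",np.arctan2(-n[1],-n[0]).round(3),"slope",np.degrees(np.arccos(n[2])).round(1),s.round(2))
# outline of box front edge: face pixels (greenish grey) lower border
p=cv2.imread("pics/top0.png"); 
hsv=cv2.cvtColor(p,cv2.COLOR_BGR2HSV)
L=[]
for u in range(332,390,3):
    col=hsv[245:285,u]; w=np.where((col[:,0]<25)&(col[:,1]>90))[0]; L.append((u,245+w[0]-.5))
L=np.array(L); W=np.array([plane("top",q,2) for q in L]); k=np.polyfit(W[:,1],W[:,0],1); print("front edge yaw",np.arctan(-k[0]),k, np.round(W[:,0]-np.polyval(k,W[:,1]),1))
for v in (235,245,255):
    row=hsv[v,315:415]; w=np.where(~((row[:,0]<25)&(row[:,1]>90)))[0]; print(v,315+w[[0,-1]], w.size)
E
```

```text
top [620.7 -21.6  45. ] [-0.6383  0.0738  0.7663] yaw -0.115 slope 40.0 1.0
top [ 620.  -114.6   52.6] [-0.6393  0.0494  0.7674] yaw -0.077 slope 39.9 0.96
side [591.  -81.1  24.1] [-0.6535  0.07    0.7537] yaw -0.107 slope 41.1 0.79
side [ 645.2 -103.7   71.6] [-0.6373  0.0458  0.7693] yaw -0.072 slope 39.7 0.87Traceback (most recent call last):
  File "<stdin>", line 14, in <module>
IndexError: index 0 is out of bounds for axis 0 with size 0
```

Run:
```python
from h import *
dt=np.load("pics/top0.npy");ds=np.load("pics/side0.npy")
def fit(P):
    for _ in range(6):
        c=P.mean(0); n=np.linalg.svd(P-c)[2][2]; n*=np.sign(n[2]); r=(P-c)@n; P=P[abs(r)<max(2,1.5*r.std())]
    return c,n
for nm,P in(("top",np.r_[cloud("top",dt,332,350,225,258)[0],cloud("top",dt,380,393,225,258)[0]]),("side",np.r_[cloud("side",ds,325,345,310,340)[0],cloud("side",ds,360,385,288,310)[0]])):
    c,n=fit(P); yaw=np.arctan2(-n[1],-n[0]); print(nm,yaw.round(4),c.round(1),n.round(4))
# all top points on that face plane -> mill extents
yaw=-.09
Rz=R.from_euler('z',yaw).as_matrix()
P,px=cloud("top",dt,315,415,190,280); Q=P@Rz
for lo in (15,25,35,45,55):
    m=(Q[:,2]>lo)&(Q[:,2]<lo+10); q=Q[m]; print(lo,"y",np.percentile(q[:,1],[1,99]).round(1),"n",m.sum())
print("head y"); P,_=cloud("top",dt,340,440,150,215);q=P@Rz; q=q[(q[:,2]>330)&(q[:,2]<385)]; print(q.min(0).round(1),q.max(0).round(1))
for nm,d,b in(("top",dt,(345,392,190,272)),("side",ds,(305,400,230,330))):
    P,px=cloud(nm,d,*b); Q=P@Rz; np.save(f"pics/Q_{nm}.npy",np.c_[Q,px])
```

```text
top -0.1052 [620.4 -61.4  48.2] [-0.6385  0.0674  0.7666]
side -0.1001 [615.4 -91.6  45.5] [-0.6424  0.0645  0.7637]
15 y [-117.7   69.3] n 386
25 y [-118.    85.8] n 406
35 y [-118.6   77.6] n 437
45 y [-118.1   65. ] n 411
55 y [-85.   88.4] n 417
head y
[649.1 -53.  330.1] [727.1  31.  380.6]
```

Run:
```python
from h import *
dt=np.load("pics/top0.npy");ds=np.load("pics/side0.npy")
yaw=-.102; Rz=R.from_euler('z',yaw).as_matrix()
P,_=cloud("top",dt,340,440,150,215);q=P@Rz; q=q[(q[:,2]>330)&(q[:,2]<385)]; print("head",np.percentile(q,[.5,99.5],0).round(1))
P,px=cloud("top",dt,322,403,225,266); Q=P@Rz; m=(Q[:,2]>20)&(Q[:,2]<80)
o=Q[:,2]-45-(Q[:,0]-Q[m][:,0].mean())*np.tan(np.radians(40)); 
f=m&(abs(Q[:,1]+10)<90); q=Q[f]; h=q[:,2]*np.cos(.698)-q[:,0]*np.sin(.698); med=np.median(h); q=q[abs(h-med)<4]; print("face v off",med, "y ext",np.percentile(q[:,1],[.5,99.5]).round(1))
y0=q[:,1]; yc=(np.percentile(y0,.5)+np.percentile(y0,99.5))/2
ux=np.array([np.cos(.6981),0,np.sin(.6981)]);vx=np.array([-np.sin(.6981),0,np.cos(.6981)])
for nm,d,b in(("top",dt,(345,392,190,272)),("side",ds,(305,400,230,330))):
    P,px=cloud(nm,d,*b); Q=P@Rz; a=Q@ux; h=Q@vx-med; y=Q[:,1]+10.5
    m=(h>4)&(abs(y)<30)&(h<110)&(Q[:,2]<200); print(nm)
    for hh in range(4,100,6):
        k=m&(h>=hh)&(h<hh+6)
        for lo in np.arange(440,640,6):
            s=k&(a>=lo)&(a<lo+6)
            if s.sum()>1: print(f"h{hh} u{lo}: n{s.sum()} y[{y[s].min():.0f},{y[s].max():.0f}]",end="; ")
        print()
```

```text
head [[649.7 -43.1 332.3]
 [719.1  38.9 379.6]]
face v off -363.36439529451184 y ext [-77.7  72.6]
top
h4 u488: n7 y[-0,13]; h4 u512: n3 y[17,20]; h4 u524: n2 y[21,23]; h4 u530: n9 y[-6,19]; h4 u536: n10 y[-6,22]; h4 u542: n6 y[-5,17]; h4 u548: n4 y[-2,22]; h4 u554: n7 y[-8,23]; h4 u566: n12 y[-29,28]; h4 u572: n46 y[-30,29]; h4 u578: n42 y[-28,30]; h4 u584: n37 y[-29,28]; h4 u590: n44 y[-30,29]; h4 u596: n35 y[-29,24]; h4 u602: n7 y[21,29]; 
h10 u482: n9 y[-1,12]; h10 u488: n16 y[-0,13]; h10 u536: n4 y[3,11]; h10 u542: n2 y[7,9]; h10 u578: n2 y[6,14]; h10 u584: n11 y[-1,15]; h10 u590: n12 y[-4,14]; h10 u596: n10 y[1,14]; 
h16 u530: n2 y[18,18]; h16 u536: n7 y[3,18]; h16 u542: n5 y[5,9]; h16 u578: n19 y[-1,14]; h16 u584: n14 y[-0,15]; h16 u590: n14 y[0,12]; h16 u596: n4 y[1,12]; 
h22 u530: n2 y[18,18]; h22 u536: n7 y[3,17]; h22 u542: n4 y[-3,7]; 
h28 u536: n4 y[-2,17]; h28 u542: n12 y[-0,17]; h28 u572: n13 y[-1,14]; h28 u578: n23 y[-1,15]; h28 u584: n10 y[-0,13]; 
h34 u524: n2 y[18,18]; h34 u530: n5 y[-10,22]; h34 u542: n16 y[-2,17]; 
h40 u530: n8 y[-9,24]; h40 u536: n4 y[-4,18]; h40
[... 1658 characters left out ...]
h40 u524: n3 y[-9,-7]; h40 u530: n13 y[-9,25]; h40 u536: n3 y[-4,-1]; h40 u542: n10 y[-4,13]; 
h46 u530: n16 y[-11,24]; h46 u536: n2 y[-4,-3]; h46 u542: n11 y[-3,5]; 
h52 u530: n17 y[-11,24]; h52 u542: n12 y[-5,12]; 
h58 u530: n12 y[-10,24]; h58 u542: n14 y[-5,17]; 
h64 u530: n15 y[-11,23]; h64 u536: n2 y[-8,21]; h64 u542: n10 y[-4,1]; 
h70 u530: n12 y[-11,23]; h70 u536: n2 y[-8,-8]; h70 u542: n11 y[-4,11]; h70 u548: n3 y[-1,-0]; 
h76 u530: n10 y[-11,23]; h76 u536: n6 y[-8,22]; h76 u542: n19 y[-3,14]; h76 u548: n21 y[-6,18]; 
h82 u530: n8 y[-10,-7]; h82 u536: n5 y[-10,-8]; h82 u548: n3 y[-2,14]; 
h88 u530: n4 y[-9,-8]; h88 u536: n4 y[-9,-5]; 
h94 u530: n10 y[-14,23]; h94 u536: n20 y[-15,25];
```

```bash
python3 -m handwheel '[{"jaw":1,"x":0,"y":0,"z":-60,"twist":0},{"jaw":1,"x":0,"y":0,"z":-120,"twist":0},{"jaw":1,"x":0,"y":0,"z":-180,"twist":0},{"jaw":1,"x":0,"y":0,"z":-240,"twist":0},{"jaw":1,"x":0,"y":0,"z":-300,"twist":0}]'
python3 - <<'E'
from h import *
o=ctrl.get_obs(); print(o["joint_pos"].round(3),o["eef_pos"].round(1),R.from_quat(o["tool_rot"],scalar_first=True).as_matrix().round(3).tolist())
E
```

```text
time: 0.72
eef_pos: [219.1, -638.0, 547.0]
tool_rot: [-0.0, 0.986, 0.165, -0.0]
ft_force: [-0.2, -1.4, 1.4]
grip_width: 85.3
grip_force: 0.0
[-1.278  0.207  0.848  0.     2.087 -0.038] [ 219.1 -638.   547. ] [[0.946, 0.325, -0.0], [0.325, -0.946, 0.0], [0.0, -0.0, -1.0]]
```

```bash
python3 -m handwheel '[{"jaw":1,"x":0,"y":0,"z":-60,"twist":0},{"jaw":1,"x":0,"y":0,"z":-120,"twist":0},{"jaw":1,"x":0,"y":0,"z":-180,"twist":0},{"jaw":1,"x":0,"y":0,"z":-240,"twist":0},{"jaw":1,"x":0,"y":0,"z":-300,"twist":0}]'
python3 - <<'E'
from h import *
o=ctrl.get_obs(); print(o["joint_pos"].round(3),o["eef_pos"].round(1),R.from_quat(o["tool_rot"],scalar_first=True).as_matrix().round(3).tolist())
E
```

```text
time: 1.35
eef_pos: [207.4, -604.8, 735.1]
tool_rot: [0.007, 0.986, 0.165, 0.001]
ft_force: [0.1, -0.9, 0.6]
grip_width: 85.7
grip_force: 0.0
[-1.281e+00  5.090e-01  7.700e-02  2.000e-03  2.541e+00 -3.900e-02] [ 207.4 -604.8  735.1] [[0.946, 0.325, 0.005], [0.325, -0.946, -0.014], [0.0, 0.015, -1.0]]
```

```bash
python3 -m handwheel '[{"jaw":1,"x":0,"y":60,"z":0,"twist":0},{"jaw":1,"x":0,"y":120,"z":0,"twist":0},{"jaw":1,"x":0,"y":180,"z":0,"twist":0},{"jaw":1,"x":0,"y":240,"z":0,"twist":0},{"jaw":1,"x":0,"y":300,"z":0,"twist":0}]'
python3 - <<'E'
from h import *
o=ctrl.get_obs(); print(o["joint_pos"].round(3),o["eef_pos"].round(1),R.from_quat(o["tool_rot"],scalar_first=True).as_matrix().round(3).tolist())
E
```

```text
time: 1.98
eef_pos: [246.8, -718.9, 645.0]
tool_rot: [0.028, 0.986, 0.165, 0.005]
ft_force: [0.2, 1.2, -0.3]
grip_width: 85.3
grip_force: 0.0
[-1.274  0.643  0.073  0.003  2.369 -0.032] [ 246.8 -718.9  645. ] [[0.946, 0.324, 0.018], [0.325, -0.944, -0.054], [-0.0, 0.057, -0.998]]
```

```bash
python3 -m handwheel '[{"jaw":1,"x":0,"y":-40,"z":20,"twist":0},{"jaw":1,"x":0,"y":-80,"z":40,"twist":0},{"jaw":1,"x":0,"y":-100,"z":60,"twist":0},{"jaw":1,"x":0,"y":-100,"z":60,"twist":0},{"jaw":1,"x":0,"y":-100,"z":60,"twist":0}]'
python3 - <<'E'
from h import *
o=ctrl.get_obs(); print(o["joint_pos"].round(3),o["eef_pos"].round(1),R.from_quat(o["tool_rot"],scalar_first=True).as_matrix().round(3).tolist())
E
```

```text
time: 2.6
eef_pos: [214.8, -625.4, 578.1]
tool_rot: [0.026, 0.986, 0.165, 0.004]
ft_force: [-0.7, -0.5, 1.2]
grip_width: 85.3
grip_force: 0.0
[-1.279  0.171  0.835  0.003  2.082 -0.038] [ 214.8 -625.4  578.1] [[0.946, 0.324, 0.017], [0.325, -0.944, -0.05], [0.0, 0.053, -0.999]]
```

```bash
cat > kin.py <<'E'
import numpy as np
from scipy.optimize import least_squares
D=[(.1164,1.4422,1.5840,674.9,244.6),(.207,.848,2.087,674.6,547.0),(.509,.077,2.541,639.4,735.1),(.643,.073,2.369,760.1,645.0),(.171,.835,2.082,661.3,578.1)]
def fk(p,q):
    a,d,L1,L2,de,Lt=p; s=q[1]+q[0]; t=s+q[2]
    return np.array([a+L1*np.sin(q[0])+L2*np.sin(s+de)+Lt*np.sin(t), d+L1*np.cos(q[0])+L2*np.cos(s+de)+Lt*np.cos(t)])
res=lambda p:np.concatenate([fk(p,x)-np.array(x[3:]) for x in D])
s=least_squares(res,[0,300,500,500,0,300],x_scale=[50,50,100,100,.1,100]); P=s.x
def solve(q0,tgt,w):   # tgt r,z,tilt ; w mm per rad
    lo=[-.83,.07,.01];hi=[2.19,2.5,3]
    f=lambda q:np.r_[fk(P,q)-tgt[:2],w*((np.pi-sum(q))-tgt[2])]
    q=least_squares(f,np.clip(q0,np.array(lo)+1e-3,np.array(hi)-1e-3),bounds=(lo,hi)).x
    return q,fk(P,q),np.pi-sum(q)
E
python3 - <<'E'
from kin import *
print(P.round(2),s.fun.round(1))
for w in (500,1000,2000,4000):
    q,x,t=solve(D[1][:3],(674.6,847,0),w); q2,x2,t2=solve(D[2][:3],(939,739,.015),w)
    print(w,q.round(3),x.round(0),t.round(3),"|",q2.round(3),x2.round(0),t2.round(3))
E
```

```text
[1.0600e+00 1.4188e+02 4.5815e+02 6.2528e+02 1.3000e-01 2.7809e+02] [-0.1  0.   0.1 -0.2 -0.1  0.  -0.  -0.1  0.   0.3]
500 [0.471 0.07  2.531] [618. 762.] 0.07 | [0.681 0.07  2.222] [819. 621.] 0.169
1000 [0.481 0.07  2.573] [612. 755.] 0.018 | [0.696 0.07  2.32 ] [799. 606.] 0.056
2000 [0.484 0.07  2.584] [611. 754.] 0.004 | [0.7   0.07  2.346] [794. 602.] 0.025
4000 [0.484 0.07  2.586] [610. 753.] 0.001 | [0.701 0.07  2.353] [792. 601.] 0.018
```

```bash
python3 - <<'E'
from kin import *
for r0,z0 in((600,620),(660,600)):
  q0,x,t=solve(D[4][:3],(r0,z0,.053),1000)
  for dr,dz in((1000,0),(1000,500),(1000,1000),(1500,1500),(2000,2000),(1500,800),(2000,0)):
    q,x,t=solve(q0,(r0+dr,z0+dz,.053),1000); print((r0,z0),(dr,dz),q.round(2),x.round(0),round(t,3))
E
python3 - <<'E'
from h import *
d=np.load("pics/top0.npy"); print("hopper",[dep("top",p,d[p[1],p[0]]).round(0) for p in((400,115),(400,90),(430,115))])
for p in((300,60),(420,30),(250,40)): print("floor/wall",p,dep("top",p,d[p[1],p[0]]).round(0))
d=np.load("pics/side0.npy")
for p in((560,100),(300,60),(150,20)): print("wall",p,dep("side",p,d[p[1],p[0]]).round(0))
E
```

```text
(600, 620) (1000, 0) [1.   0.07 1.85] [1032.  343.] 0.224
(600, 620) (1000, 500) [0.77 0.07 2.02] [912. 557.] 0.28
(600, 620) (1000, 1000) [0.6  0.07 2.13] [801. 696.] 0.35
(600, 620) (1500, 1500) [0.61 0.07 1.91] [860. 714.] 0.552
(600, 620) (2000, 2000) [0.62 0.07 1.7 ] [912. 741.] 0.753
(600, 620) (1500, 800) [0.8  0.07 1.83] [973. 549.] 0.44
(600, 620) (2000, 0) [1.17 0.07 1.44] [1160.  197.] 0.464
(660, 600) (1000, 0) [1.03 0.07 1.81] [1047.  320.] 0.237
(660, 600) (1000, 500) [0.8  0.07 1.98] [933. 536.] 0.292
(660, 600) (1000, 1000) [0.62 0.07 2.09] [824. 680.] 0.361
(660, 600) (1500, 1500) [0.63 0.07 1.88] [878. 701.] 0.562
(660, 600) (2000, 2000) [0.63 0.07 1.68] [926. 731.] 0.761
(660, 600) (1500, 800) [0.82 0.07 1.8 ] [989. 533.] 0.451
(660, 600) (2000, 0) [1.18 0.07 1.41] [1167.  184.] 0.475
hopper [array([740., -75., 438.]), array([773., -77., 437.]), array([ 741., -113.,  437.])]
floor/wall (300, 60) [959.  57. 156.]
floor/wall (420, 30) [ 959. -150.  261.]
floor/wall (250, 40) [959. 142. 230.]
wall (560, 100) [962. -96. 355.]
wall (300, 60) [ 960. 1145.  285.]
wall (150, 20) [446. 923. 443.]
```

```bash
python3 -m handwheel '[{"jaw":1,"x":50,"y":-33,"z":-2,"twist":0},{"jaw":1,"x":100,"y":-66,"z":-4,"twist":0},{"jaw":1,"x":150,"y":-99,"z":-6,"twist":0},{"jaw":1,"x":200,"y":-132,"z":-8,"twist":0},{"jaw":1,"x":250,"y":-165,"z":-10,"twist":0}]' |head -2
python3 -m handwheel '[{"jaw":1,"x":50,"y":-33,"z":-2,"twist":0},{"jaw":1,"x":100,"y":-66,"z":-4,"twist":0},{"jaw":1,"x":150,"y":-99,"z":-6,"twist":0},{"jaw":1,"x":200,"y":-132,"z":-8,"twist":0},{"jaw":1,"x":250,"y":-165,"z":-10,"twist":0}]' |head -2
python3 -m handwheel '[{"jaw":1,"x":50,"y":-33,"z":0,"twist":8},{"jaw":1,"x":89,"y":-56,"z":0,"twist":16},{"jaw":1,"x":89,"y":-56,"z":0,"twist":24.6},{"jaw":1,"x":89,"y":-56,"z":0,"twist":24.6},{"jaw":1,"x":89,"y":-56,"z":0,"twist":24.6}]'
cat >> h.py <<'E'
def rot(): return R.from_quat(ctrl.get_obs()["tool_rot"],scalar_first=True).as_matrix()
E
python3 - <<'E'
from h import *
o=ctrl.get_obs(); print(o["joint_pos"].round(3),rot().round(3).tolist())
E
```

```text
time: 3.22
eef_pos: [399.5, -388.5, 582.1]
time: 3.85
eef_pos: [582.7, -150.4, 582.9]
time: 4.47
eef_pos: [647.0, -70.6, 579.1]
tool_rot: [0.026, 0.998, -0.048, 0.011]
ft_force: [-0.3, 0.1, -0.9]
grip_width: 85.4
grip_force: 0.0
[-0.127  0.166  0.839 -0.058  2.109  1.509] [[0.995, -0.096, 0.019], [-0.095, -0.994, -0.053], [0.024, 0.051, -0.998]]
```

```bash
python3 -m handwheel '[{"jaw":1,"x":1500,"y":0,"z":-1700,"twist":0},{"jaw":1,"x":1500,"y":0,"z":-1700,"twist":0},{"jaw":1,"x":1500,"y":0,"z":-1700,"twist":0},{"jaw":1,"x":1500,"y":0,"z":-1700,"twist":0},{"jaw":1,"x":1500,"y":0,"z":-1700,"twist":0}]'
python3 - <<'E'
from h import *
o=ctrl.get_obs(); print(o["joint_pos"].round(3),rot().round(3).tolist())
E
```

```text
time: 5.1
eef_pos: [728.3, -72.4, 667.5]
tool_rot: [0.027, 0.998, -0.048, 0.021]
ft_force: [0.2, 0.9, -0.4]
grip_width: 85.7
grip_force: 0.0
[-0.115  0.609  0.078 -0.076  2.408  1.495] [[0.995, -0.097, 0.039], [-0.095, -0.994, -0.055], [0.044, 0.051, -0.998]]
```

```bash
python3 -m handwheel '[{"jaw":1,"x":1500,"y":0,"z":-1700,"twist":0},{"jaw":1,"x":1500,"y":0,"z":-1700,"twist":0},{"jaw":1,"x":1500,"y":0,"z":-1700,"twist":0},{"jaw":1,"x":1500,"y":0,"z":-1700,"twist":0},{"jaw":1,"x":1500,"y":0,"z":-1700,"twist":0}]'
python3 - <<'E'
from h import *
o=ctrl.get_obs(); print(o["joint_pos"].round(3),rot().round(3).tolist())
E
```

```text
time: 5.72
eef_pos: [720.3, -64.0, 687.2]
tool_rot: [0.028, 0.997, -0.048, 0.044]
ft_force: [0.1, -0.3, 0.8]
grip_width: 85.4
grip_force: 0.0
[-0.104  0.586  0.072 -0.076  2.391  1.506] [[0.992, -0.099, 0.084], [-0.094, -0.994, -0.061], [0.09, 0.052, -0.995]]
```

```bash
python3 -m handwheel '[{"jaw":1,"x":1500,"y":0,"z":-1500,"twist":0},{"jaw":1,"x":1500,"y":0,"z":-1500,"twist":0},{"jaw":1,"x":1500,"y":0,"z":-1500,"twist":0},{"jaw":1,"x":1500,"y":0,"z":-1500,"twist":0},{"jaw":1,"x":1500,"y":0,"z":-1500,"twist":0}]' | sed -n 1,2p
python3 -m handwheel '[{"jaw":1,"x":1600,"y":0,"z":-1400,"twist":0},{"jaw":1,"x":1600,"y":0,"z":-1400,"twist":0},{"jaw":1,"x":1600,"y":0,"z":-1400,"twist":0},{"jaw":1,"x":1600,"y":0,"z":-1400,"twist":0},{"jaw":1,"x":1600,"y":0,"z":-1400,"twist":0}]' | sed -n 1,2p
python3 - <<'E'
from h import *
o=ctrl.get_obs(); print(o["joint_pos"].round(3),rot().round(3).tolist())
E
```

```text
time: 6.35
eef_pos: [725.8, -59.5, 691.4]
time: 6.98
eef_pos: [738.3, -57.0, 690.5]
[-0.091  0.584  0.074 -0.075  2.324  1.519] [[0.983, -0.099, 0.152], [-0.09, -0.994, -0.068], [0.158, 0.054, -0.986]]
```

```bash
python3 -m handwheel '[{"jaw":1,"x":1700,"y":0,"z":-900,"twist":0},{"jaw":1,"x":1700,"y":0,"z":-900,"twist":0},{"jaw":1,"x":1700,"y":0,"z":-900,"twist":0},{"jaw":1,"x":1700,"y":0,"z":-900,"twist":0},{"jaw":1,"x":1700,"y":0,"z":-900,"twist":0}]' | sed -n 1,3p
python3 -m handwheel '[{"jaw":1,"x":1700,"y":0,"z":-900,"twist":0},{"jaw":1,"x":1700,"y":0,"z":-900,"twist":0},{"jaw":1,"x":1700,"y":0,"z":-900,"twist":0},{"jaw":1,"x":1700,"y":0,"z":-900,"twist":0},{"jaw":1,"x":1700,"y":0,"z":-900,"twist":0}]' | sed -n 1,3p
python3 - <<'E'
from h import *
o=ctrl.get_obs(); print(o["joint_pos"].round(3),rot().round(3).tolist())
E
```

```text
time: 7.6
eef_pos: [787.1, -60.7, 657.9]
tool_rot: [0.032, 0.994, -0.047, 0.096]
time: 8.22
eef_pos: [819.4, -62.6, 639.6]
tool_rot: [0.033, 0.992, -0.046, 0.116]
[-0.089  0.66   0.073 -0.067  2.171  1.531] [[0.969, -0.099, 0.228], [-0.084, -0.994, -0.076], [0.234, 0.055, -0.971]]
```

```bash
for i in 1; do python3 -m handwheel '[{"jaw":1,"x":1700,"y":0,"z":-1150,"twist":0},{"jaw":1,"x":1700,"y":0,"z":-1150,"twist":0},{"jaw":1,"x":1700,"y":0,"z":-1150,"twist":0},{"jaw":1,"x":1700,"y":0,"z":-1150,"twist":0},{"jaw":1,"x":1700,"y":0,"z":-1150,"twist":0}]' | sed -n 1,3p; done
python3 -m handwheel '[{"jaw":1,"x":1700,"y":0,"z":-1050,"twist":0},{"jaw":1,"x":1700,"y":0,"z":-1050,"twist":0},{"jaw":1,"x":1700,"y":0,"z":-1050,"twist":0},{"jaw":1,"x":1700,"y":0,"z":-1050,"twist":0},{"jaw":1,"x":1700,"y":0,"z":-1050,"twist":0}]' | sed -n 1,3p
python3 -m handwheel '[{"jaw":1,"x":1700,"y":0,"z":-950,"twist":0},{"jaw":1,"x":1700,"y":0,"z":-950,"twist":0},{"jaw":1,"x":1700,"y":0,"z":-950,"twist":0},{"jaw":1,"x":1700,"y":0,"z":-950,"twist":0},{"jaw":1,"x":1700,"y":0,"z":-950,"twist":0}]' | sed -n 1,3p
python3 - <<'E'
from h import *
o=ctrl.get_obs(); print(o["joint_pos"].round(3),rot().round(3).tolist())
E
```

```text
time: 8.85
eef_pos: [820.6, -60.2, 652.0]
tool_rot: [0.034, 0.989, -0.046, 0.136]
time: 9.48
eef_pos: [824.6, -58.6, 661.9]
tool_rot: [0.035, 0.986, -0.045, 0.157]
time: 10.1
eef_pos: [830.7, -57.6, 670.4]
tool_rot: [0.036, 0.982, -0.044, 0.178]
[-0.081  0.632  0.073 -0.067  2.075  1.537] [[0.933, -0.099, 0.346], [-0.074, -0.994, -0.086], [0.352, 0.055, -0.934]]
```

```bash
python3 -m handwheel '[{"jaw":1,"x":1700,"y":0,"z":-900,"twist":0},{"jaw":1,"x":1700,"y":0,"z":-900,"twist":0},{"jaw":1,"x":1700,"y":0,"z":-900,"twist":0},{"jaw":1,"x":1700,"y":0,"z":-900,"twist":0},{"jaw":1,"x":1700,"y":0,"z":-900,"twist":0}]' | sed -n 1,3p
python3 -m handwheel '[{"jaw":1,"x":1700,"y":0,"z":-820,"twist":0},{"jaw":1,"x":1700,"y":0,"z":-820,"twist":0},{"jaw":1,"x":1700,"y":0,"z":-820,"twist":0},{"jaw":1,"x":1700,"y":0,"z":-820,"twist":0},{"jaw":1,"x":1700,"y":0,"z":-820,"twist":0}]' | sed -n 1,3p
python3 -m handwheel '[{"jaw":1,"x":1700,"y":0,"z":-740,"twist":0},{"jaw":1,"x":1700,"y":0,"z":-740,"twist":0},{"jaw":1,"x":1700,"y":0,"z":-740,"twist":0},{"jaw":1,"x":1700,"y":0,"z":-740,"twist":0},{"jaw":1,"x":1700,"y":0,"z":-740,"twist":0}]' | sed -n 1,3p
python3 -m handwheel '[{"jaw":1,"x":1700,"y":0,"z":-680,"twist":0},{"jaw":1,"x":1700,"y":0,"z":-680,"twist":0},{"jaw":1,"x":1700,"y":0,"z":-680,"twist":0},{"jaw":1,"x":1700,"y":0,"z":-680,"twist":0},{"jaw":1,"x":1700,"y":0,"z":-680,"twist":0}]' | sed -n 1,3p
python3 - <<'E'
from h import *
o=ctrl.get_obs(); print(o["joint_pos"].round(3),rot().round(3).tolist())
E
```

```text
time: 10.72
eef_pos: [834.5, -56.5, 681.5]
tool_rot: [0.037, 0.978, -0.043, 0.199]
time: 11.35
eef_pos: [839.0, -55.6, 692.3]
tool_rot: [0.038, 0.974, -0.042, 0.22]
time: 11.98
eef_pos: [844.3, -55.0, 702.9]
tool_rot: [0.039, 0.969, -0.042, 0.241]
time: 12.6
eef_pos: [848.2, -54.3, 715.0]
tool_rot: [0.04, 0.963, -0.041, 0.263]
[-0.074  0.599  0.073 -0.065  1.933  1.541] [[0.858, -0.1, 0.504], [-0.058, -0.993, -0.099], [0.51, 0.056, -0.858]]
```

```bash
python3 -m handwheel '[{"jaw":1,"x":1700,"y":0,"z":-620,"twist":0},{"jaw":1,"x":1700,"y":0,"z":-620,"twist":0},{"jaw":1,"x":1700,"y":0,"z":-620,"twist":0},{"jaw":1,"x":1700,"y":0,"z":-620,"twist":0},{"jaw":1,"x":1700,"y":0,"z":-620,"twist":0}]' | sed -n 1,3p
cat >> h.py <<'E'
RZ=R.from_euler('z',-.102).as_matrix(); C,S=np.cos(.6981),np.sin(.6981)
def W(u,h,y=0,y0=-3.5): return RZ@np.array([u*C-(h-363.4)*S, y+y0, u*S+(h-363.4)*C])
def UH(p): q=RZ.T@np.array(p); return np.array([q[0]*C+q[2]*S,-q[0]*S+q[2]*C+363.4,q[1]+3.5]).round(1)
def delta(P,frm=None):
    o=ctrl.get_obs(); return (rot().T@(np.array(P)-(o["eef_pos"] if frm is None else np.array(frm)))).round(1)
E
python3 - <<'E'
from h import *
M=RZ.T@rot(); print("tool in mill",M.round(3).tolist())
yt=M[:,1]; print("twist err deg",np.degrees(np.arctan2(M[0,1],-M[1,1])))
print("to over-front",delta([540,-62,520]), "bar world",W(536.6,98),"from front to bar+110v",delta(W(536.6,208),[540,-62,520]), "bar+110->bar",delta(W(536.6,98),W(536.6,208)))
E
```

```text
time: 13.22
eef_pos: [851.0, -53.5, 728.3]
tool_rot: [0.041, 0.957, -0.04, 0.285]
tool in mill [[0.836, 0.002, 0.549], [0.032, -0.998, -0.045], [0.548, 0.056, -0.834]]
twist err deg 0.11692745667933241
to over-front [-373.4   27.9    6.2] bar world [578.28021575 -62.70828169 141.59319715] from front to bar+110v [-188.4  -19.6  227.4] bar+110->bar [ 12.9  -4.5 109.1]
```

```bash
python3 -m handwheel '[{"jaw":1,"x":-60,"y":5,"z":1,"twist":0},{"jaw":1,"x":-120,"y":9,"z":2,"twist":0},{"jaw":1,"x":-180,"y":14,"z":3,"twist":0},{"jaw":1,"x":-240,"y":18,"z":4,"twist":0},{"jaw":1,"x":-300,"y":23,"z":5,"twist":0}]' | sed -n 1,2p
python3 -m handwheel '[{"jaw":1,"x":-60,"y":0,"z":0,"twist":0},{"jaw":1,"x":-100,"y":0,"z":40,"twist":0},{"jaw":1,"x":-140,"y":-4,"z":80,"twist":0},{"jaw":1,"x":-180,"y":-8,"z":120,"twist":0},{"jaw":1,"x":-220,"y":-10,"z":160,"twist":0}]' | sed -n 1,2p
python3 - <<'E'
from h import *
print(delta(W(536.6,180)),delta(W(536.6,98)),UH(ctrl.get_obs()["eef_pos"]),(RZ.T@rot())[:,2].round(3),ctrl.get_obs()["joint_pos"].round(2))
E
```

```text
time: 13.85
eef_pos: [697.5, -58.6, 629.2]
time: 14.48
eef_pos: [602.3, -53.1, 373.8]
[-156.5    2.4  100.2] [-147.    -0.9  181.6] [703.4 261.1  12. ] [ 0.55  -0.045 -0.834] [-0.11 -0.38  1.76 -0.04  1.18  1.55]
```

```bash
python3 -m handwheel '[{"jaw":1,"x":-55,"y":0,"z":0,"twist":0},{"jaw":1,"x":-110,"y":1,"z":10,"twist":0},{"jaw":1,"x":-156,"y":2,"z":40,"twist":0},{"jaw":1,"x":-156,"y":2,"z":80,"twist":0},{"jaw":1,"x":-156,"y":2,"z":100,"twist":0}]' | sed -n 1,2p
python3 - <<'E'
from h import *
p,d=viewer.read_camera("side"); q=cv2.imwrite("pics/s1.png",cv2.resize(p[180:330,270:470,::-1],(800,600),interpolation=cv2.INTER_CUBIC))
print(delta(W(536.6,98)),UH(ctrl.get_obs()["eef_pos"]))
E
```

```text
time: 15.1
eef_pos: [526.6, -57.1, 204.8]
[ 9.8 -3.  79.4] [5.364e+02 1.780e+02 3.000e-01]
```

View pics/s1.png

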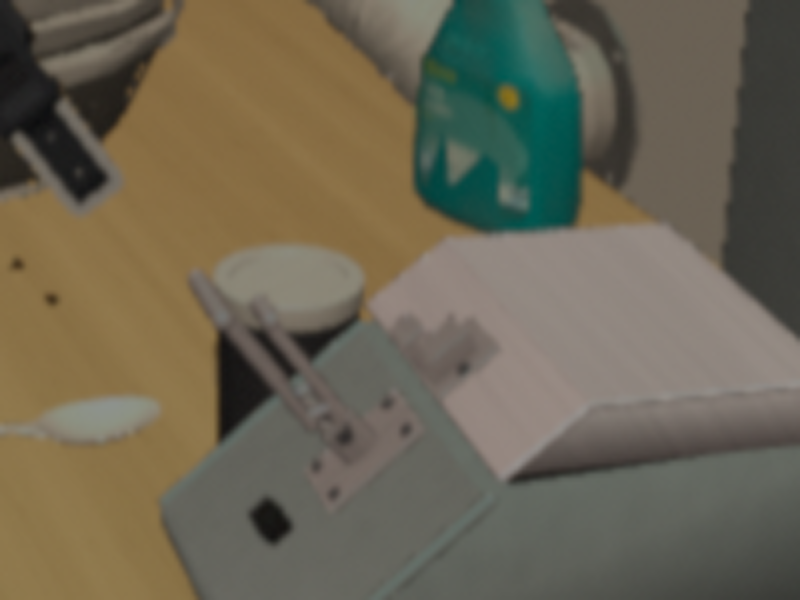

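The right-hand finger is at crop (85,180), lined up with the loop at (200,280) along the approach line, with nothing in between. Next I descend and close on the ball ends.

```bash
python3 -m handwheel '[{"jaw":1,"x":5,"y":-1.5,"z":40,"twist":0},{"jaw":1,"x":10,"y":-3,"z":78,"twist":0},{"jaw":0.3,"x":10,"y":-3,"z":78,"twist":0},{"jaw":0.3,"x":10,"y":-3,"z":78,"twist":0},{"jaw":0.3,"x":10,"y":-3,"z":78,"twist":0}]' 40
python3 - <<'E'
from h import *
print(UH(ctrl.get_obs()["eef_pos"]))
E
```

```text
time: 15.78
eef_pos: [578.0, -62.2, 148.8]
tool_rot: [0.041, 0.956, -0.04, 0.286]
ft_force: [-1.8, 6.4, 2.0]
grip_width: 39.7
grip_force: 39.8
[5.409e+02 1.037e+02 5.000e-01]
```

Run:
```python
from h import *
p,d=viewer.read_camera("side"); t,e=viewer.read_camera("top")
a=cv2.resize(p[220:320,290:390,::-1],(400,400),interpolation=cv2.INTER_CUBIC);b=cv2.resize(t[190:290,310:410,::-1],(400,400),interpolation=cv2.INTER_CUBIC)
cv2.imwrite("pics/s2.png",np.hstack([a,b])); o=ctrl.get_obs(); print(UH(o["eef_pos"]),o["grip_width"],o["ft_force"],o["qd"].round(2))
```

```text
[540.9 103.8   0.6] 39.887977390931525 [-1.61491812  6.15554903  1.64062226] [ 0. -0.  0. -0. -0.  0.]
```

View pics/s2.png

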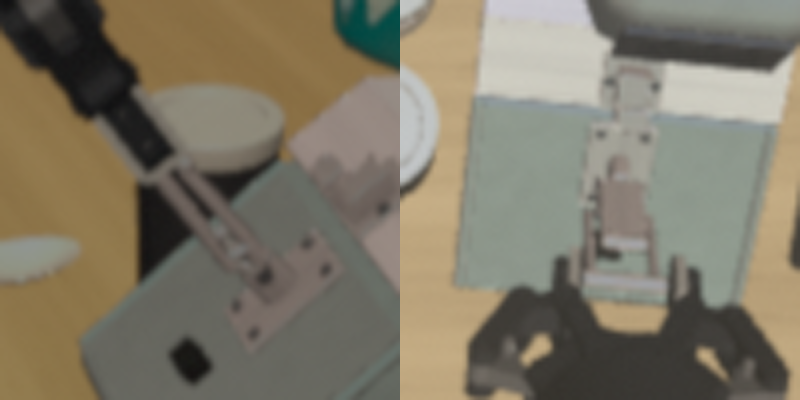

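Both pads sit on the ball ends: in the top crop the bar is at (620,285) between pads at 575 and 678. Now I swing it along the arc about the pin.

```bash
python3 -m handwheel '[{"jaw":0.3,"x":10,"y":0,"z":1,"twist":0},{"jaw":0.3,"x":20,"y":0,"z":3,"twist":0},{"jaw":0.3,"x":30,"y":0,"z":7,"twist":0},{"jaw":0.3,"x":39,"y":0,"z":12.5,"twist":0},{"jaw":0.3,"x":39,"y":0,"z":12.5,"twist":0}]' 40
python3 - <<'E'
from h import *
print(UH(ctrl.get_obs()["eef_pos"]))
E
```

```text
time: 16.5
eef_pos: [617.8, -65.9, 157.7]
tool_rot: [0.041, 0.957, -0.04, 0.285]
ft_force: [-1.2, 1.6, 2.5]
grip_width: 39.6
grip_force: 41.5
[577.4  84.8   0.8]
```

```bash
python3 -m handwheel '[{"jaw":0.3,"x":7.5,"y":0,"z":8,"twist":0},{"jaw":0.3,"x":14.5,"y":0,"z":16.5,"twist":0},{"jaw":0.3,"x":19,"y":0,"z":25,"twist":0},{"jaw":0.3,"x":23,"y":0,"z":33,"twist":0},{"jaw":0.3,"x":28,"y":0,"z":36,"twist":0}]' 40
python3 - <<'E'
from h import *
print(UH(ctrl.get_obs()["eef_pos"]))
p,d=viewer.read_camera("side"); t,e=viewer.read_camera("top")
a=cv2.resize(p[220:320,310:410,::-1],(400,400),interpolation=cv2.INTER_CUBIC);b=cv2.resize(t[190:290,310:410,::-1],(400,400),interpolation=cv2.INTER_CUBIC)
cv2.imwrite("pics/s3.png",np.hstack([a,b]))
E
```

```text
time: 17.12
eef_pos: [660.2, -71.1, 142.0]
tool_rot: [0.041, 0.957, -0.04, 0.284]
ft_force: [0.0, -1.1, 0.1]
grip_width: 25.6
grip_force: 0.0
[600.   45.4  -0. ]
```

View pics/s3.png

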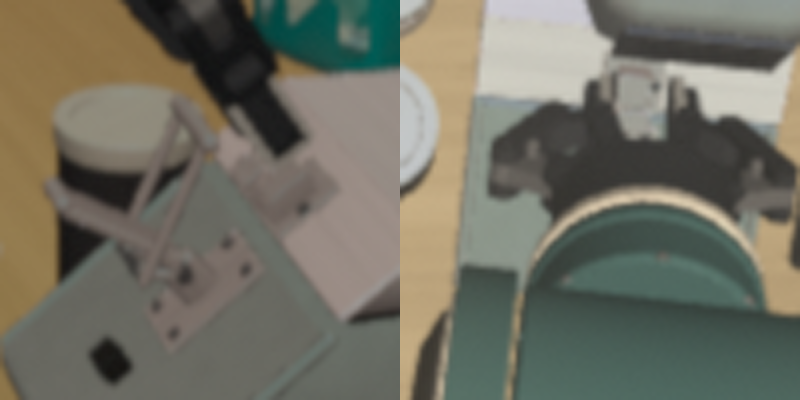

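The bar slipped out. It now stands at about side-crop (195,125), and the lever end has dropped to (55,190). I'll open, back off and measure again.

```bash
python3 -m handwheel '[{"jaw":1,"x":0,"y":0,"z":0,"twist":0},{"jaw":1,"x":0,"y":0,"z":-20,"twist":0},{"jaw":1,"x":-10,"y":0,"z":-60,"twist":0},{"jaw":1,"x":-25,"y":0,"z":-110,"twist":0},{"jaw":1,"x":-40,"y":0,"z":-130,"twist":0}]' 40 | sed -n 1,5p
cat > meas.py <<'E'
from h import *
import sys
for nm,b in(("top",(340,395,190,275)),("side",(300,405,215,330))):
    _,d=viewer.read_camera(nm); P,px=cloud(nm,d,*b); Q=P@RZ; a=Q@[C,0,S]; h=Q@[-S,0,C]+363.4; y=Q[:,1]+3.5
    print(nm)
    for hh in range(10,104,6):
        k=(h>=hh)&(h<hh+6)&(abs(y)<26); L=[]
        for lo in np.arange(462,625,6):
            s=k&(a>=lo)&(a<lo+6)
            if s.sum()>1: L.append(f"{lo}:{s.sum()}[{y[s].min():.0f},{y[s].max():.0f}]")
        print("h",hh," ".join(L))
E
python3 meas.py
```

```text
time: 17.85
eef_pos: [555.2, -55.5, 232.6]
tool_rot: [0.041, 0.956, -0.04, 0.287]
ft_force: [-0.7, -0.5, 0.1]
grip_width: 85.3
top
h 10 486:3[7,8] 540:4[-2,4] 576:2[-7,3] 582:7[-4,8] 588:9[-7,7] 594:11[-7,7]
h 16 534:13[-10,8] 540:8[-4,4] 576:13[-7,7] 582:17[-8,8] 588:13[-7,7] 594:10[-2,7]
h 22 534:11[-10,10] 540:2[-2,2]
h 28 528:2[11,11] 534:27[-10,10] 570:6[-7,7] 576:20[-8,7] 582:21[-8,8]
h 34 522:9[-15,16] 528:10[-17,17] 534:25[-10,17]
h 40 528:17[-14,15] 534:24[-15,17] 540:4[-17,16]
h 46 528:30[-10,11] 534:2[-10,-0] 540:4[-16,14] 546:11[-17,17] 552:3[-13,18]
h 52 522:4[-7,11] 528:25[-10,10] 552:5[-16,16] 558:12[-17,17] 564:3[-14,18]
h 58 522:17[-10,11] 528:15[-10,9] 564:6[-16,16] 570:7[-17,19] 576:28[-22,21] 582:3[3,12]
h 64 522:30[-11,11] 570:3[-18,2] 576:58[-20,21]
h 70 522:29[-10,11]
h 76 516:11[-8,11] 522:26[-10,11]
h 82 516:2[-3,5] 522:5[-10,5]
h 88 
h 94 
h 100 
side
h 10 486:13[-6,8] 492:9[-7,7] 528:7[-3,-2] 534:4[-5,-2] 540:9[-5,-0] 570:2[-9,-7] 576:9[-8,-4] 582:17[-7,8] 588:21[-9,10] 594:21[-8,7]
h 16 528:4[-8,2] 534:15[-13,-5] 540:15[-6,5] 576:13[-8,6] 582:16[-7,6] 588:14[-6,7] 594:4[-9,3]
h 22 528:13[-12,10] 534:12[-12,-7] 540:5[-9,5] 576:13[-9,-4]
h 28 522:24[-16,15] 528:6[-16,8] 534:14[-10,11] 540:3[-6,0] 576:24[-8,8] 582:26[-8,9]
h 34 522:19[-17,15] 528:15[-17,-7] 534:19[-16,15] 540:4[-14,16]
h 40 528:6[-11,-9] 534:33[-18,17] 540:25[-17,18] 546:14[-16,16] 552:3[-15,15]
h 46 528:19[-11,6] 534:6[-9,10] 546:13[-18,17] 552:23[-18,18] 558:16[-18,16]
h 52 522:2[-9,-8] 528:23[-12,11] 558:13[-17,18] 564:27[-19,18] 570:9[-16,16]
h 58 522:6[-10,-8] 528:15[-10,11] 570:19[-18,17] 576:33[-21,19] 582:16[-20,19]
h 64 522:21[-12,8] 528:8[-6,8] 576:33[-20,20] 582:4[-16,11]
h 70 516:3[-9,-9] 522:14[-11,10]
h 76 516:10[-9,6] 522:32[-10,10]
h 82 
h 88 
h 94 
h 100
```

Run:
```python
from h import *
o=ctrl.get_obs(); print(UH(o["eef_pos"]),delta(W(578.7,95,0)),delta(W(578.7,58.5,0)))
```

```text
[576.5 182.6   4.8] [11.9  1.3 86.9] [ 16.   -0.2 123.2]
```

```bash
python3 -m handwheel '[{"jaw":1,"x":4,"y":0,"z":30,"twist":0},{"jaw":1,"x":8,"y":1,"z":60,"twist":0},{"jaw":1,"x":12,"y":1,"z":87,"twist":0},{"jaw":1,"x":12,"y":1,"z":87,"twist":0},{"jaw":1,"x":12,"y":1,"z":87,"twist":0}]' 40 | sed -n 1,5p
python3 - <<'E'
from h import *
o=ctrl.get_obs(); print(UH(o["eef_pos"]),delta(W(578.7,58.5,0)))
E
```

```text
time: 18.58
eef_pos: [613.2, -66.1, 164.2]
tool_rot: [0.041, 0.957, -0.04, 0.285]
ft_force: [-0.1, -0.2, 0.4]
grip_width: 85.6
[5.78e+02 9.27e+01 2.00e-01] [ 4.7 -1.2 33.9]
```

```bash
python3 -m handwheel '[{"jaw":1,"x":2,"y":-1,"z":17,"twist":0},{"jaw":0.7,"x":4.5,"y":-1,"z":34,"twist":0},{"jaw":0.4,"x":4.5,"y":-1,"z":34,"twist":0},{"jaw":0.3,"x":4.5,"y":-1,"z":34,"twist":0},{"jaw":0.3,"x":4.5,"y":-1,"z":34,"twist":0}]' 40
python3 - <<'E'
from h import *
o=ctrl.get_obs(); print(UH(o["eef_pos"]))
E
```

```text
time: 19.2
eef_pos: [635.6, -68.5, 138.9]
tool_rot: [0.041, 0.957, -0.04, 0.286]
ft_force: [0.5, 4.7, 0.8]
grip_width: 39.8
grip_force: 40.1
[5.789e+02 5.890e+01 1.000e-01]
```

```bash
python3 -m handwheel '[{"jaw":0.3,"x":5,"y":0,"z":1.5,"twist":0},{"jaw":0.3,"x":10.5,"y":0,"z":4,"twist":0},{"jaw":0.3,"x":15,"y":0,"z":8,"twist":0},{"jaw":0.3,"x":19,"y":0,"z":15,"twist":0},{"jaw":0.3,"x":20.5,"y":0,"z":21,"twist":0}]' 40
python3 - <<'E'
from h import *
o=ctrl.get_obs(); print(UH(o["eef_pos"]))
E
python3 meas.py | sed -n '/side/,$p'
```

```text
time: 19.82
eef_pos: [665.2, -71.9, 132.2]
tool_rot: [0.041, 0.957, -0.04, 0.286]
ft_force: [-1.0, 6.8, 1.8]
grip_width: 40.2
grip_force: 40.5
[ 5.975e+02  3.460e+01 -3.000e-01]
side
h 10 480:2[-8,-1] 486:18[-7,8] 492:11[-7,7] 528:9[-7,-1] 534:3[-8,-3] 540:10[-5,-1] 570:2[-9,-6] 576:12[-9,-5] 582:15[-11,5]
h 16 528:10[-7,4] 534:14[-12,4] 540:5[-9,-2] 576:14[-9,9] 582:11[-5,6]
h 22 534:16[-12,9] 540:12[-11,8] 576:12[-9,-3] 582:3[-5,23] 600:3[-26,-25] 606:4[-26,-24]
h 28 534:10[-10,11] 540:12[-10,16] 576:11[1,9] 582:19[-23,21] 588:4[-26,-25] 606:4[-26,-24]
h 34 528:14[-16,16] 534:46[-18,18] 540:29[-18,16] 546:19[-16,14] 552:24[-18,17] 558:27[-17,18] 564:24[-18,17] 570:24[-19,18] 576:26[-19,18] 582:24[-17,23] 588:5[-26,14] 606:6[-25,-23]
h 40 540:4[-17,11] 546:12[-12,12] 582:2[18,25] 588:6[-26,21] 606:7[-26,-22]
h 46 546:13[-10,11] 588:10[-25,22] 606:5[-26,-24]
h 52 546:11[-12,0] 552:5[-11,-8] 588:7[-26,25] 606:2[-24,-23]
h 58 546:5[-10,1] 552:8[-11,-8]
h 64 552:14[-13,0]
h 70 552:16[-10,10] 558:8[-11,1] 588:2[-21,23]
h 76 552:9[-9,7] 558:21[-12,11] 588:2[-20,20]
h 82 582:3[17,23]
h 88 582:3[17,19] 588:8[-25,20] 594:4[-26,-14] 618:5[-26,-22]
h 94 588:16[-26,-15] 594:4[-25,-25]
h 100 588:15[-25,-16] 594:7[-22,-5] 618:5[-21,-13]
```

The loop now lies flat at h≈37 with the bar at about u=598, just up-slope of the lip. I'll retake the bar about 6 mm nearer the fingertips before lowering it.

```bash
python3 -m handwheel '[{"jaw":0.65,"x":0,"y":0,"z":0,"twist":0},{"jaw":0.65,"x":0,"y":0,"z":0,"twist":0},{"jaw":0.65,"x":0,"y":0,"z":-6.5,"twist":0},{"jaw":0.3,"x":0,"y":0,"z":-6.5,"twist":0},{"jaw":0.3,"x":0,"y":0,"z":-6.5,"twist":0}]' 40
python3 -m handwheel '[{"jaw":0.3,"x":0,"y":0,"z":0,"twist":0},{"jaw":0.3,"x":-0.5,"y":0,"z":4,"twist":0},{"jaw":0.3,"x":-1,"y":0,"z":8,"twist":0},{"jaw":0.3,"x":-1,"y":0,"z":12,"twist":0},{"jaw":0.3,"x":-1,"y":0,"z":12,"twist":0}]' 40
python3 - <<'E'
from h import *
o=ctrl.get_obs(); print(UH(o["eef_pos"]))
p,d=viewer.read_camera("side"); cv2.imwrite("pics/s4.png",cv2.resize(p[220:320,310:410,::-1],(500,500),interpolation=cv2.INTER_CUBIC))
E
```

```text
time: 20.55
eef_pos: [660.9, -71.0, 137.8]
tool_rot: [0.041, 0.957, -0.04, 0.286]
ft_force: [1.4, 4.7, 0.7]
grip_width: 39.9
grip_force: 40.1
time: 21.18
eef_pos: [666.4, -71.8, 126.4]
tool_rot: [0.04, 0.957, -0.04, 0.285]
ft_force: [0.4, 8.0, 0.5]
grip_width: 40.3
grip_force: 40.2
[ 5.947e+02  2.940e+01 -1.000e-01]
```

View pics/s4.png

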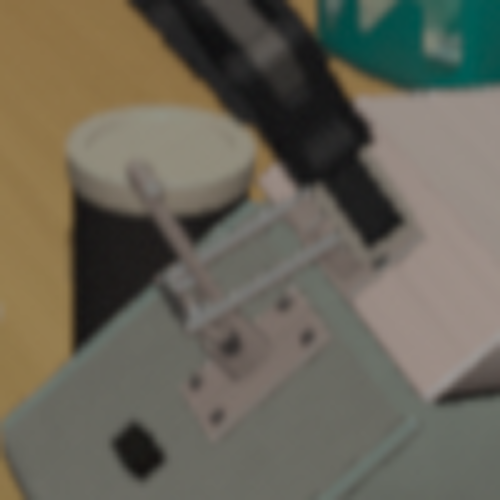

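The bar is held and over the ledge, with the finger pad at (365,215). I'll lower it to the ledge until contact shows.

```bash
python3 -m handwheel '[{"jaw":0.3,"x":0,"y":0,"z":1.5,"twist":0},{"jaw":0.3,"x":0.5,"y":0,"z":3,"twist":0},{"jaw":0.3,"x":0.5,"y":0,"z":4.5,"twist":0},{"jaw":0.3,"x":0.5,"y":0,"z":5,"twist":0},{"jaw":0.3,"x":0.5,"y":0,"z":5,"twist":0}]' 40
python3 - <<'E'
from h import *
o=ctrl.get_obs(); print(UH(o["eef_pos"]))
E
python3 meas.py | sed -n '/side/,/h 46/p'
```

```text
time: 21.85
eef_pos: [668.6, -72.1, 122.3]
tool_rot: [0.04, 0.957, -0.04, 0.284]
ft_force: [-15.4, 11.0, 7.5]
grip_width: 39.7
grip_force: 41.0
[ 5.938e+02  2.480e+01 -1.000e-01]
side
h 10 486:17[-7,8] 492:12[-6,7] 528:8[-6,-2] 534:2[-6,-3] 540:11[-5,-0] 570:3[-7,-7] 576:11[-7,8] 582:7[-25,8] 588:2[-26,-25] 594:5[-26,-22] 600:2[-26,-25]
h 16 528:9[-8,0] 534:15[-12,-8] 540:6[-5,3] 570:2[-14,16] 576:4[-16,-4] 582:9[-26,25]
h 22 534:18[-12,12] 540:7[-10,-8] 558:10[-16,17] 564:17[-17,19] 570:23[-17,17] 576:25[-17,16] 582:13[-26,22] 600:2[-25,-25]
h 28 534:13[-14,16] 540:12[-17,15] 546:20[-17,19] 552:25[-17,18] 558:17[-17,19] 564:9[-17,15] 570:5[-18,5] 576:22[-8,9] 582:19[-26,22] 588:2[-25,-25] 606:2[-25,-24]
h 34 528:28[-17,16] 534:41[-18,16] 540:21[-18,15] 546:7[-16,16] 582:10[-26,23] 588:3[-26,-22] 606:5[-26,-23]
h 40 528:2[-7,10] 540:4[-10,-8] 546:4[-11,-8] 582:4[-24,25] 588:5[-26,-23] 606:6[-25,-24]
h 46 540:4[-9,-8] 546:7[-10,-7] 582:3[-22,22]
```

```bash
python3 -m handwheel '[{"jaw":0.3,"x":-1,"y":0,"z":-0.5,"twist":0},{"jaw":0.3,"x":-4,"y":0,"z":-0.8,"twist":0},{"jaw":0.3,"x":-7,"y":0,"z":-0.5,"twist":0},{"jaw":0.3,"x":-10,"y":0,"z":-0.2,"twist":0},{"jaw":0.3,"x":-10,"y":0,"z":-0.2,"twist":0}]' 40
python3 - <<'E'
from h import *
o=ctrl.get_obs(); print(UH(o["eef_pos"]), "f u,v",RZ.T@o["ft_force"]@np.array([[C,-S],[0,0],[S,C]]))
E
python3 meas.py | sed -n '/side/,/h 80/p'
```

```text
time: 22.58
eef_pos: [661.5, -71.5, 118.1]
tool_rot: [0.04, 0.957, -0.04, 0.286]
ft_force: [3.5, 11.3, 2.2]
grip_width: 39.7
grip_force: 40.5
[ 5.856e+02  2.620e+01 -3.000e-01] f u,v [3.18288306 0.2056377 ]
side
h 10 480:2[-1,5] 486:16[-7,8] 492:8[-7,6] 528:6[-7,-3] 534:6[-10,-3] 540:11[-4,-1] 576:2[-26,-25] 594:2[-24,-9]
h 16 528:3[-9,-4] 534:11[-12,11] 540:5[-5,5] 558:2[-16,17] 564:4[-15,15] 570:9[-16,15] 576:2[-26,-25] 582:3[-26,-24] 594:4[-26,-24]
h 22 522:2[9,10] 528:4[-15,-10] 534:10[-16,18] 540:15[-16,16] 546:17[-16,19] 552:23[-18,17] 558:23[-18,20] 564:24[-17,19] 570:18[-23,20] 576:3[-26,-25] 594:4[-25,-24]
h 28 516:9[-15,11] 522:36[-18,12] 528:20[-17,-8] 534:38[-16,17] 540:16[-17,18] 546:6[-14,16] 552:2[-17,14] 576:8[-26,8] 594:5[-26,-24]
h 34 528:11[-12,10] 534:22[-11,11] 576:10[-26,21] 594:4[-25,-23]
h 40 522:2[-11,-9] 528:23[-12,9] 576:11[-26,23] 594:6[-26,-23]
h 46 522:11[-11,9] 528:22[-11,13] 576:4[-26,23]
h 52 516:2[-8,-7] 522:26[-11,12]
h 58 516:10[-11,5] 522:22[-11,9]
h 64 516:29[-11,13]
h 70 510:10[-11,2] 516:13[-10,10] 576:2[-24,21]
h 76 510:19[-9,11] 516:13[-8,12] 576:5[-25,19] 606:4[-24,-21]
h 82 576:12[-25,16] 582:2[-26,-25] 606:4[-25,-22]
h 88 576:14[-25,-17] 582:3[-24,-19] 606:3[-20,-18]
h 94 576:13[-24,-13] 582:7[-23,2] 606:11[-22,-7]
h 100 576:7[-21,-18] 582:11[-26,-9] 606:15[-21,-15] 612:7[-21,-15]
```

```bash
python3 -m handwheel '[{"jaw":0.3,"x":-1,"y":0,"z":0,"twist":0},{"jaw":0.3,"x":-2,"y":0,"z":0.2,"twist":0},{"jaw":0.3,"x":-3,"y":0,"z":0.3,"twist":0},{"jaw":0.3,"x":-3,"y":0,"z":0.3,"twist":0},{"jaw":0.3,"x":-3,"y":0,"z":0.3,"twist":0}]' 40
python3 - <<'E'
from h import *
o=ctrl.get_obs(); print(UH(o["eef_pos"]), "f u,v",RZ.T@o["ft_force"]@np.array([[C,-S],[0,0],[S,C]]))
E
```

```text
time: 23.3
eef_pos: [660.9, -71.5, 118.2]
tool_rot: [0.04, 0.956, -0.04, 0.289]
ft_force: [20.7, 10.5, 2.6]
grip_width: 39.4
grip_force: 41.3
[ 5.852e+02  2.670e+01 -3.000e-01] f u,v [ 16.59936249 -10.52504846]
```

The down-slope pull jumped from 3 N to 17 N with no travel, and the lip is pressing back, so the bar is caught. I'll ease off, open and retreat.

```bash
python3 -m handwheel '[{"jaw":0.3,"x":2,"y":0,"z":0,"twist":0},{"jaw":1,"x":2,"y":0,"z":0,"twist":0},{"jaw":1,"x":2,"y":0,"z":0,"twist":0},{"jaw":1,"x":2,"y":0,"z":-40,"twist":0},{"jaw":1,"x":2,"y":0,"z":-80,"twist":0}]' 40 | sed -n 1,6p
python3 -m handwheel '[{"jaw":0,"x":-15,"y":0,"z":-10,"twist":0},{"jaw":0,"x":-30,"y":0,"z":-10,"twist":0},{"jaw":0,"x":-45,"y":0,"z":-10,"twist":0},{"jaw":0,"x":-45,"y":0,"z":-10,"twist":0},{"jaw":0,"x":-45,"y":0,"z":-10,"twist":0}]' 40 | sed -n 1,6p
python3 meas.py
python3 - <<'E'
from h import *
o=ctrl.get_obs(); print(UH(o["eef_pos"]))
p,d=viewer.read_camera("side"); cv2.imwrite("pics/s5.png",cv2.resize(p[220:320,310:410,::-1],(500,500),interpolation=cv2.INTER_CUBIC))
E
```

```text
time: 23.92
eef_pos: [616.0, -64.5, 183.2]
tool_rot: [0.041, 0.957, -0.04, 0.284]
ft_force: [0.0, 0.1, 0.7]
grip_width: 85.3
grip_force: 0.0
time: 24.55
eef_pos: [574.1, -61.1, 166.6]
tool_rot: [0.041, 0.957, -0.04, 0.285]
ft_force: [-0.1, -0.2, 0.7]
grip_width: 0.1
grip_force: 0.0
top
h 10 486:2[7,7] 540:11[-4,4] 582:11[-8,8] 588:7[-1,6] 594:15[-6,7]
h 16 534:18[-11,11] 540:9[-4,4] 582:21[-19,21] 588:13[-7,7] 594:5[-6,7]
h 22 528:3[11,11] 534:13[-10,11] 540:8[-17,16] 546:8[-16,17] 552:5[-17,16] 558:14[-17,17] 564:15[-18,17] 570:14[-17,16] 576:18[-16,19] 582:53[-21,21]
h 28 516:6[-16,18] 522:13[-16,16] 528:20[-17,17] 534:46[-16,17] 540:10[-17,16] 546:7[-16,15] 552:6[-16,16] 558:3[-15,16] 570:9[-7,7] 576:22[-8,17] 582:18[-10,8]
h 34 522:2[12,16] 528:26[-11,11] 534:8[-6,8]
h 40 522:6[-11,11] 528:25[-10,11]
h 46 522:29[-11,11] 528:10[-9,9]
h 52 516:3[-7,-2] 522:27[-9,11]
h 58 516:11[2,10] 522:9[-5,10]
h 64 510:3[9,10] 516:3[2,10]
h 70 510:2[11,11]
h 76 510:3[10,11]
h 82 
h 88 
h 94 
h 100 
side
h 10 486:21[-8,8] 492:12[-8,5] 528:10[-6,-1] 534:5[-11,-3] 540:10[-5,1] 576:4[-8,-6] 582:3[-8,7] 588:27[-9,9] 594:18[-9,9]
h 16 534:12[-12,8] 540:5[-6,5] 564:2[-15,17] 570:6[-15,16] 576:7[-16,23] 582:16[-22,14] 588:4[-6,2] 594:4[-10,6]
h 22 522:2[10,11] 528:3[-16,-10] 534:7[-17,14] 540:15[-17,18] 546:16[-17,18] 552:22[-18,17] 558:23[-17,17] 564:24[-18,16] 570:18[-18,18] 576:26[-21,7] 582:35[-22,20]
h 28 516:9[-16,15] 522:34[-17,9] 528:22[-17,-8] 534:41[-17,16] 540:17[-18,18] 546:7[-17,18] 552:2[-16,-15] 570:2[2,7] 576:25[-8,9] 582:20[-8,10]
h 34 528:15[-10,7] 534:16[-9,10]
h 40 522:3[-10,-8] 528:29[-12,11]
h 46 522:15[-11,11] 528:14[-12,13]
h 52 516:3[-10,-8] 522:29[-11,13]
h 58 516:16[-13,11] 522:14[-9,11]
h 64 510:3[-10,-8] 516:29[-12,11]
h 70 510:12[-11,-1] 516:12[-13,11]
h 76 510:24[-12,11] 516:5[-4,9]
h 82 
h 88 
h 94 
h 100 
[549.6 120.    1.3]
```

View pics/s5.png

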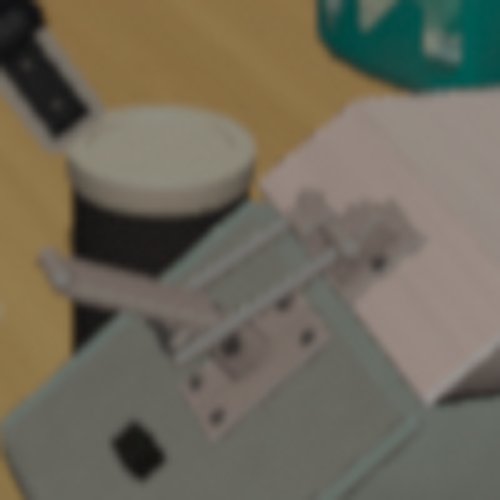

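The bar sits under the lip, with its ends at u≈584 and h≈22, and the lever is at about 1.13. Now I press with the shut fingertips along the lever's arc.

```bash
python3 -m handwheel '[{"jaw":0,"x":-2,"y":1,"z":18,"twist":0},{"jaw":0,"x":-4,"y":1,"z":37,"twist":0},{"jaw":0,"x":-13.5,"y":1,"z":38,"twist":0},{"jaw":0,"x":-20,"y":1,"z":42.5,"twist":0},{"jaw":0,"x":-26.5,"y":1,"z":47.5,"twist":0}]' 40
python3 - <<'E'
from h import *
o=ctrl.get_obs(); print(UH(o["eef_pos"]), "f u,v",RZ.T@o["ft_force"]@np.array([[C,-S],[0,0],[S,C]]))
E
python3 meas.py | sed -n '/side/,/h 76/p'
```

```text
time: 25.32
eef_pos: [577.5, -65.4, 112.9]
tool_rot: [0.041, 0.957, -0.04, 0.286]
ft_force: [0.9, 2.3, 2.0]
grip_width: -0.4
grip_force: 1.2
[517.8  76.4  -2.7] f u,v [1.80790288 1.04849489]
side
h 10 480:2[-6,-0] 486:15[-9,5] 492:12[-6,5] 528:5[-5,-1] 534:5[-7,-5] 540:7[-5,-2] 570:4[-9,-3] 582:11[-18,9] 588:29[-9,8] 594:12[-8,11]
h 16 534:11[-12,11] 540:9[-2,6] 546:4[-15,15] 552:4[-16,16] 558:7[-17,17] 564:13[-17,16] 570:13[-17,14] 576:18[-21,18] 582:21[-22,14]
h 22 516:10[-18,1] 522:16[-18,5] 528:16[-18,-6] 534:35[-18,19] 540:24[-18,20] 546:21[-18,18] 552:20[-18,16] 558:16[-16,17] 564:15[-17,18] 570:16[-17,16] 576:27[-19,19] 582:21[-19,20]
h 28 516:15[-17,8] 522:11[-16,-7] 528:21[-15,9] 534:24[-11,12] 570:5[-7,8] 576:17[-8,7] 582:3[-1,5]
h 34 522:13[-10,13] 528:27[-9,13]
h 40 516:6[-10,14] 522:35[-12,13]
h 46 510:7[-11,-7] 516:31[-12,12] 522:2[-2,5]
h 52 504:4[-10,-8] 510:23[-12,4] 516:8[-12,5]
h 58 498:4[-8,-7] 504:11[-11,-6] 510:5[-9,-7] 516:4[-12,-8] 522:4[-10,-7]
h 64 498:14[-10,10] 504:13[-12,7] 510:9[-14,-8] 516:5[-16,-9] 522:10[-13,-7]
h 70 498:22[-11,11] 504:9[-10,-5] 510:12[-16,-13] 516:16[-17,-7] 522:13[-16,-8] 528:3[-10,-2]
h 76 504:9[-12,-6] 510:10[-17,-13] 516:11[-17,-10] 522:14[-17,-7] 528:3[-9,1]
```

```bash
python3 -m handwheel '[{"jaw":0,"x":-5.5,"y":-2,"z":6.5,"twist":0},{"jaw":0,"x":-9.5,"y":-2,"z":12,"twist":0},{"jaw":0,"x":-12.5,"y":-2,"z":18.5,"twist":0},{"jaw":0,"x":-14,"y":-2,"z":24.5,"twist":0},{"jaw":0,"x":-15.5,"y":-2,"z":31,"twist":0}]' 40
python3 - <<'E'
from h import *
o=ctrl.get_obs(); print(UH(o["eef_pos"]), "f u,v",RZ.T@o["ft_force"]@np.array([[C,-S],[0,0],[S,C]]))
E
python3 meas.py | sed -n '/side/,/h 58/p'
```

```text
time: 26.05
eef_pos: [581.6, -65.7, 77.5]
tool_rot: [0.041, 0.957, -0.04, 0.285]
ft_force: [-0.2, 0.1, -0.6]
grip_width: 0.1
grip_force: 0.0
[498.2  46.6  -2.7] f u,v [-0.51827186 -0.34552965]
side
h 10 480:3[-6,6] 486:17[-6,6] 492:9[-5,7] 516:15[-18,4] 522:15[-17,-7] 528:16[-17,-4] 534:14[-16,-2] 540:23[-18,18] 546:11[-16,16] 552:6[-16,15] 558:6[-16,17] 582:14[-9,6] 588:28[-8,9] 594:8[-7,7]
h 16 480:2[-8,-8] 486:2[-8,-7] 492:2[-7,-7] 498:3[-10,-8] 504:2[-10,-9] 510:3[-9,-7] 516:7[-10,-5] 522:9[-11,-7] 528:22[-17,12] 534:33[-16,12] 540:25[-18,15] 546:11[-18,17] 552:20[-19,18] 558:20[-17,17] 564:23[-18,18] 570:21[-18,15] 576:19[-21,-2] 582:19[-21,14]
h 22 468:2[-6,7] 474:30[-10,12] 480:31[-11,11] 486:24[-10,3] 492:19[-10,3] 498:21[-11,2] 504:35[-11,13] 510:32[-10,12] 516:37[-11,9] 522:34[-11,12] 528:30[-10,12] 534:15[-13,13] 570:12[-8,6] 576:37[-19,22] 582:24[-16,17]
h 28 474:6[-10,7] 492:2[-8,-7] 498:4[-9,-8] 504:2[-8,-6] 576:7[-7,4]
h 34 486:10[-13,-9] 492:7[-14,-7] 498:3[-11,-8] 504:10[-14,-4]
h 40 486:11[-14,-5] 492:12[-16,-12] 498:14[-16,-9] 504:13[-15,-1]
h 46 486:8[-11,-5] 492:12[-18,-10] 498:11[-17,-13] 504:14[-16,4]
h 52 486:7[-9,-6] 492:16[-17,-10] 498:14[-17,-13] 504:15[-18,-6] 510:3[-9,1]
h 58 486:6[-10,-8] 492:9[-17,-9] 498:18[-16,-7] 504:10[-17,-7] 510:4[-8,-7]
```

The lever has snapped flat, at h≈26 along u 474–534. I'll press a little further to make sure it is seated, then back off.

```bash
python3 -m handwheel '[{"jaw":0,"x":0,"y":-2,"z":3,"twist":0},{"jaw":0,"x":0,"y":-2,"z":5,"twist":0},{"jaw":0,"x":0,"y":-2,"z":6.5,"twist":0},{"jaw":0,"x":0,"y":-2,"z":8,"twist":0},{"jaw":0,"x":0,"y":-2,"z":8,"twist":0}]' 40 | sed -n '1,4p'
python3 - <<'E'
from h import *
print(UH(ctrl.get_obs()["eef_pos"]))
E
```

```text
time: 26.78
eef_pos: [586.0, -64.4, 72.0]
tool_rot: [0.041, 0.957, -0.04, 0.285]
ft_force: [-16.9, 3.4, 13.7]
[497.9  39.7  -0.9]
```

Contact on the flat lever is firm at about 21 N. Now I retreat clear of it and check.

```bash
python3 -m handwheel '[{"jaw":0,"x":0,"y":0,"z":-20,"twist":0},{"jaw":0,"x":-10,"y":0,"z":-60,"twist":0},{"jaw":0,"x":-20,"y":0,"z":-110,"twist":0},{"jaw":0,"x":-30,"y":0,"z":-150,"twist":0},{"jaw":0,"x":-30,"y":0,"z":-150,"twist":0}]' 40 | sed -n '1,4p'
python3 meas.py | sed -n '/side/,/h 40/p'
python3 - <<'E'
from h import *
p,d=viewer.read_camera("side"); t,e=viewer.read_camera("top")
a=cv2.resize(p[220:320,310:410,::-1],(400,400),interpolation=cv2.INTER_CUBIC);b=cv2.resize(t[150:350,260:460,::-1],(400,400),interpolation=cv2.INTER_CUBIC)
cv2.imwrite("pics/s6.png",np.hstack([a,b]))
E
```

```text
time: 27.4
eef_pos: [479.5, -47.7, 183.5]
tool_rot: [0.041, 0.956, -0.04, 0.288]
ft_force: [1.4, -0.6, -0.3]
side
h 10 486:12[-6,6] 492:11[-6,7] 516:15[-17,3] 522:18[-16,-7] 528:20[-17,-5] 534:12[-17,-3] 540:22[-19,18] 546:8[-15,17] 552:8[-16,17] 558:6[-16,17] 582:13[-9,8] 588:28[-8,8] 594:8[-9,8]
h 16 480:2[-9,-8] 486:2[-9,-9] 498:2[-10,-7] 516:6[-10,-7] 522:11[-14,-6] 528:17[-11,8] 534:33[-18,15] 540:29[-18,17] 546:11[-17,16] 552:20[-17,18] 558:21[-18,17] 564:22[-18,15] 570:20[-17,15] 576:19[-22,-5] 582:19[-21,19]
h 22 474:29[-10,11] 480:36[-11,11] 486:38[-12,13] 492:33[-12,11] 498:34[-11,13] 504:36[-11,12] 510:36[-11,13] 516:34[-10,11] 522:35[-11,11] 528:29[-11,13] 534:14[-12,11] 570:15[-7,6] 576:36[-20,22] 582:22[-18,18]
h 28 474:9[-9,8] 576:8[-9,6] 582:3[5,6]
h 34 
h 40
```

View pics/s6.png

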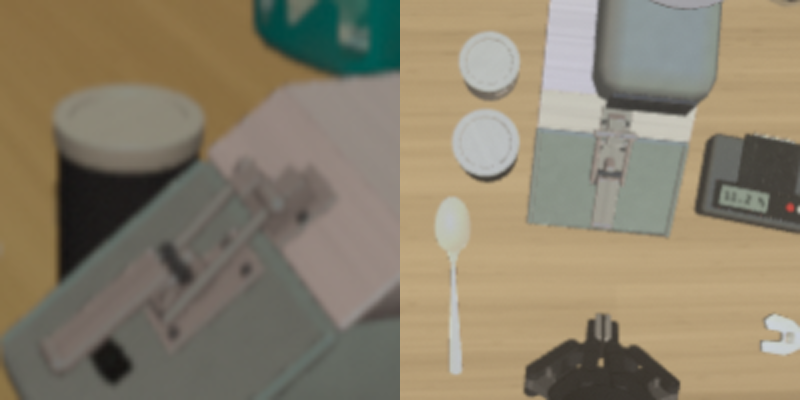

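The lever lies flat (side crop, (60,345) to (175,270)) and the loop's crossbar is under the keeper lip at (255,185). The tins, spoon and meter are where they were, and the gripper is clear.

```bash
python3 -c "
from plant import ctrl
print(ctrl.close_job())"
```

```text
the job is handed in; nothing more can be done
None
```

The latch is closed: the loop's crossbar is caught under the keeper's lip and the lever is pressed flat past centre and stayed flat once released. The tins, spoon and meter look undisturbed, and I handed the job in at about 27.5 s of the 56 s.

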